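Drift a fume-extractor flange into line and fit its bolt

ROBOT

A 6-joint arm with a two-finger parallel gripper is mounted at the origin on the work surface. World frame = base frame: x ahead of the robot, y to its left, z up, the work surface at z = 0. Lengths are in m, angles in rad, forces in N, time in s.
With the tool pointing down it reaches from about 0.3 to 0.875 m from the base axis. Payload 6.4 kg.
Tool frame: the origin (TCP) lies midway between the tips of the shut fingers; the grasp point (between the pads) lies 19 mm behind it; z points along the fingers, y is the line along which they close (so a half turn about z gives the same grasp; the last joint's range is limited). The gripper opens to 85 mm and grips with 20 to 120 N. Pads are 22 mm wide; open, the fingers measure 114 mm over their backs; the gripper's body (76 mm by 85 mm) begins 54 mm behind the grasp point. The pads swing forward as they close: fully open they stand 13 mm farther back than shut.
Start: joints at [-1.385, 0.181, 1.607, -0, 1.354, -0.206], TCP at [0.22, -0.531, 0.231] pointing down, gripper open.
Joint ranges: [-2.99, 2.99], [-0.89, 2.07], [0.3, 2.58], [-1.14, 4.28], [0, 2.63], [-3.12, 3.12]. Speed limits (rad/s): [2.57, 2.57, 3.01, 3.14, 3.14, 3.14].

INTERFACE

Orientations are given as a unit quaternion [w, x, y, z].
In Python, from bench import sensors, vision, ctrl gives the robot as it stands.
- The arm moves only by the tool carry_out, never from a script. Its argument "deltas" is text: rows parted by semicolons, each of 7 numbers parted by spaces: the shift along the tool's x, y, z in mm, then the turn, a rotation vector about the tool's x, y, z in rad, then the closure, from 0 (fully open) to 1 (shut). In form: tx ty tz ax ay az claw; .... A call has 1 to 12 rows; each row is the pose to reach, as a shift and turn from the pose commanded when the call began, along the tool's axes at that moment; what a row does not reach only later rows make up. A row lasts 1/8 s, in which the tool goes at most 62.5 mm and 10.7 degrees, less where a joint would pass 70% of its speed; a pose out of reach is approached as far as the arm can. A call with a gripper value outside its range is refused whole. The fingers move at their own pace and stop on an object; the grip force is fixed at half the most. Time passes only in rows, so rows that repeat a pose let the fingers close. It gives the time, the measured TCP pose, the force, the opening and the grip force at its end, in the units of the state.
- sensors.get_obs(): the state, without advancing time (a new reading comes with each control period).
- vision.camera(name): name is "scene" or "top" or "wrist"; returns the picture (384x512x3 uint8, blue, green, red); there is no depth.
- vision.camera_model(name): a dict with "K" (3x3 intrinsics, pixels), "extrinsics" (4x4, takes a point from world to camera coordinates); the wrist camera has in their place "hand_eye" (4x4, takes a point from camera to tool coordinates, whose origin is the TCP and whose axes are the flange's). Camera axes: x right, y down, z forward; pixel columns grow to the right and rows downward; lengths in m; the calibration is good to about 2 mm. The wrist camera is an equidistant fisheye: a pixel r from the principal point sees the ray r / f radians off the axis. A picture is of the moment at which its call begins: read the wrist's pose just before it. camera_model takes no time and is no camera call.
- ctrl.hand_in(): hands the job in; it is judged then, once.
The state is a dict: "time_s": time; "q": joint angles; "dq": joint speeds; "joint_efforts": joint torques, N m; "eef_pos": TCP position; "eef_rot": TCP orientation; "wrist_force": force on the tool from outside, world axes, zero at the start; "torque": the same for the moment, N m; "opening": opening from 0.0 (shut) to 1.0 (fully open); "grasp_force": force on a finger pad.
Only numpy, scipy, OpenCV 4.12 (cv2) and the standard library are available. Lean on these libraries where they do the work, as an engineer would, in place of code of your own. Each camera call takes 0.05 s, during which the arm holds its last target. There are 200 camera calls.

TASK

The flange on the fume-extractor's pedestal has snapped several millimetres out of line, to one side or the other, and its spring will push it out again. Work the red-handled drift pin down through the red-ringed hole, feeling your way, until it draws the flange into line, and lean on it with a firm, steady push of about 18 N, without forcing it, so that its collar seats flat on the flange. Leave it standing there to hold the flange, then fit the dark-headed bolt fully home in the other hole without forcing it either, let go of both, and leave the punch, the solder spool, the screwdriver and the wrench alone.

Things in the scene. Friction and masses are not known exactly. Their poses are not given: they have to be found in the camera images.
- pedestal: Fixed grey block, 110 (its x) x 180 (its y) x 55 mm high, with dark guide strips on its long sides up to 62 mm; origin at the centre of its underside. On top lies the aluminium flange, 94 x 156 x 8 mm, top face 63 mm above the bench, with a black round boss (58 mm across, 22 mm high) in the middle and two holes 60 mm either side of its centre along y, a red ring round the one at +y.
- pedestal_hole_drift (a point): Centre of the pedestal's 16 mm through hole at its top face (55 mm above the bench, just under the flange), 60 mm from the pedestal's centre along its +y. The flange's red-ringed 16 mm hole lies over it, off by as much as the flange is out of line. The flange only slides along the pedestal's y, up to 7.5 mm either way; its place is not measured: see or feel it.
- pedestal_hole_bolt (a point): Centre of the pedestal's 16 mm through hole for the bolt at its top face (55 mm above the bench), 60 mm from the pedestal's centre along its -y; the flange's plain 16 mm hole lies over it. An over-centre spring (0 N in line, 8 N at either end) holds the flange 7.5 mm out, at one end of its travel or the other, and pushes it out again if let go; very rarely it is found balanced nearly in line.
- drift: Drift pin, 120 g, upright in the rack. Origin on its axis at its collar's underside, z up. Above: steel collar 26 mm across, 6 mm high, then round red handle 20 mm across up to z = 50 mm. Below: 15 mm cylinder to z = -16 mm, tapering to a 7 mm flat tip at z = -50 mm. With the flange 7.5 mm out, the tip passes both holes only if it starts midway between their centres, within about 1 mm.
- bolt: Bolt standing upright in the rack. Origin on its axis at the underside of its head, z up. Dark round head 24 mm across and 34 mm high with a brass dot on top; below it a plain (no thread) shank 14 mm across, with its last 4 mm narrowing to 9 mm, foot at z = -26 mm. About 90 g. It just drops in, without turning.
- rack: Fixed wooden tool rack, 210 (its x) x 56 x 60 mm high, three 18 mm through holes in a row along its x at -75, 0 and 75 mm; drift, bolt and punch stand in them in any order, resting with collar or head on its top. Origin at the centre of its underside.
- punch: Blue-handled centre punch standing in the rack (collar 24 mm, handle 18 mm across, 44 mm above the rack). Leave alone. Origin at its collar's underside.
- spool: Solder spool on the bench, 60 mm across, 40 mm high. Leave alone. Origin at its underside.
- screwdriver: Red screwdriver lying beyond the pedestal. Leave alone.
- wrench: Steel wrench lying on the bench. Leave alone.

How it is judged:
By the outcome, as a careful person would: the job done as asked, in the order asked, and still so for the second after the job is handed in, with the robot touching nothing.
It also fails if it takes over 64 s, if anything falls off the work surface, if the arm or the gripper's body presses on something with over 40 N, if the wrist force passes 120 N, or if a joint passes its speed limit or range.

## Working session

There is one attempt and no reset: what is moved stays moved. The work goes in short steps, Python scripts to look and compute and a tool call to move; the robot and the scene stay as the last step left them, time stands still between calls to the robot, and variables do not carry over. Pictures are saved under pics/ and viewed, at most 10 in all, crops included, and the job is handed in when it is done.

Besides the shell and the picture viewer there is one more tool, called after "Emit:" as a command line: name --argument value ..., lists and objects as JSON in quotes. carry_out: Moves the arm, as the interface text tells. Its arguments: {"type":"object","properties":{"deltas":{"type":"string"}},"required":["deltas"]}

```bash
mkdir -p pics; ls; python3 - <<'E'
from bench import sensors, vision, ctrl
import cv2, numpy as np
np.set_printoptions(precision=4,suppress=True)
o=sensors.get_obs(); print({k:np.round(v,4) for k,v in o.items()})
a=vision.camera("top"); b=vision.camera("scene"); c=vision.camera("wrist")
for n,i in zip(("top","scene","wrist"),(a,b,c)): cv2.imwrite(f"pics/{n}0.png",i)
big=np.vstack([np.hstack([a,b]),np.hstack([c,c*0])])
cv2.imwrite("pics/all0.png",cv2.resize(big,(800,600)))
for n in("top","scene","wrist"):print(n,vision.camera_model(n))
E
```

```text
pics
{'time_s': np.float64(0.0), 'q': array([-1.3853,  0.1815,  1.608 ,  0.    ,  1.3538, -0.2063]), 'dq': array([-0.0032, -0.0007, -0.0006, -0.0007,  0.0005, -0.0002]), 'joint_efforts': array([ -0.0014, -44.4881, -35.134 ,  -0.0004,   0.0092,  -0.    ]), 'eef_pos': array([ 0.2195, -0.5309,  0.2304]), 'eef_rot': array([-0.0009,  0.9809,  0.1946,  0.    ]), 'wrist_force': array([ 0.2066, -0.3305,  0.3087]), 'torque': array([ 0.047 ,  0.009 , -0.0521]), 'grasp_force': np.float64(0.0), 'opening': np.float64(0.9995)}
top {'K': array([[355.827 ,   0.    , 250.6994],
       [  0.    , 355.827 , 196.1657],
       [  0.    ,   0.    ,   1.    ]]), 'extrinsics': array([[ 0.0197, -0.9998,  0.0098, -0.0216],
       [-0.9838, -0.0211, -0.1781,  0.5455],
       [ 0.1782, -0.0062, -0.984 ,  0.9204],
       [ 0.    ,  0.    ,  0.    ,  1.    ]])}
scene {'K': array([[464.1232,   0.    , 262.7457],
       [  0.    , 464.1232, 189.0239],
       [  0.    ,   0.    ,   1.    ]]), 'extrinsics': array([[-0.1703,  0.9853, -0.0104,  0.0886],
       [ 0.5092,  0.079 , -0.857 , -0.2132],
       [-0.8436, -0.1513, -0.5152,  1.7308],
       [ 0.    ,  0.    ,  0.    ,  1.    ]])}
wrist {'K': array([[297.3186,   0.    , 259.7638],
       [  0.    , 297.3186, 192.6973],
       [  0.    ,   0.    ,   1.    ]]), 'hand_eye': array([[ 0.0003, -0.9535, -0.3015,  0.0772],
       [ 1.    ,  0.0005, -0.0004,  0.0007],
       [ 0.0005, -0.3015,  0.9535, -0.1424],
       [ 0.    ,  0.    ,  0.    ,  1.    ]])}
```

View pics/all0.png

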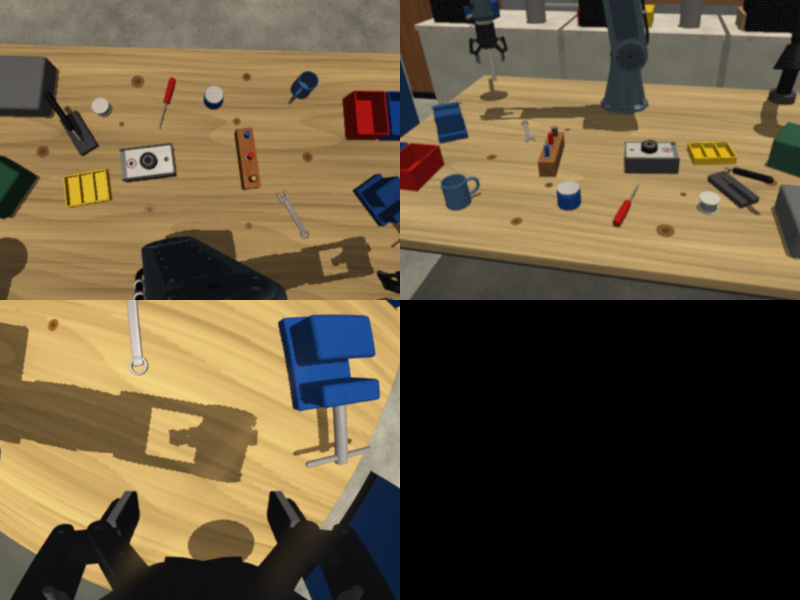

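The overview shows the pedestal near (189,207) px in the top view, with its red ring to the left (+y). The rack is near (316,202), with the blue punch, the red drift in the middle and the bolt in order. I'll enlarge the crops next.

```bash
python3 - <<'E'
import cv2, numpy as np
a=cv2.imread("pics/top0.png"); b=cv2.imread("pics/scene0.png")
A=cv2.resize(a[155:255,145:345],(800,400),interpolation=cv2.INTER_CUBIC)[:300*4//3]
B=cv2.resize(b[155:230,170:370],(800,300),interpolation=cv2.INTER_CUBIC)
cv2.imwrite("pics/crop0.png",np.vstack([A,B])[:600] if 0 else cv2.resize(np.vstack([A,B]),(686,600)))
for n,im in(("top",a),("scene",b)):
    h=cv2.cvtColor(im,cv2.COLOR_BGR2HSV)
    for c,m in(("red",((h[...,0]<6)|(h[...,0]>174))&(h[...,1]>150)&(h[...,2]>70)),("blue",(abs(h[...,0].astype(int)-110)<12)&(h[...,1]>140)&(h[...,2]>60)),("brass",(abs(h[...,0].astype(int)-24)<6)&(h[...,1]>140)&(h[...,2]>120)),("dark",h[...,2]<50),("white",(h[...,1]<45)&(h[...,2]>150))):
        k,l,s,ce=cv2.connectedComponentsWithStats(m.astype(np.uint8))
        for i in range(1,k):
            x,y=ce[i]
            if 3<s[i,4]<4000 and ((n=="top" and 145<x<345 and 155<y<255) or (n=="scene" and 170<x<370 and 155<y<230)): print(n,c,s[i],ce[i].round(1))
E
```

```text
top red [317 195   9   8  51] [321.1 198.3]
top blue [314 168   6   7  28] [316.6 170.6]
top brass [322 225   6   6  22] [324.4 227.4]
top dark [313 174   5   3   8] [315. 175.]
top dark [180 196  21  20 134] [191.6 206.4]
top dark [185 201   8   8  47] [188.8 204.6]
top dark [160 222  65  10 126] [193.6 227.1]
top dark [319 227   4   5  12] [320.  229.2]
top white [ 160  186   62   41 1422] [192.4 206.4]
top white [164 205   8   8  23] [168.  208.7]
scene red [190 169   7  16  86] [192.9 176.3]
scene blue [186 186   5  14  49] [187.8 192.6]
scene brass [196 162   3   2   6] [197.  162.5]
scene dark [196 166   5   8  29] [198.1 169.2]
scene dark [317 183   6   2  10] [319.1 183.6]
scene dark [310 186  19  10 119] [318.6 191.2]
scene dark [ 289  204   68   17 1128] [322. 212.]
scene white [290 182  60  19 642] [315.7 192.7]
```

View pics/crop0.png

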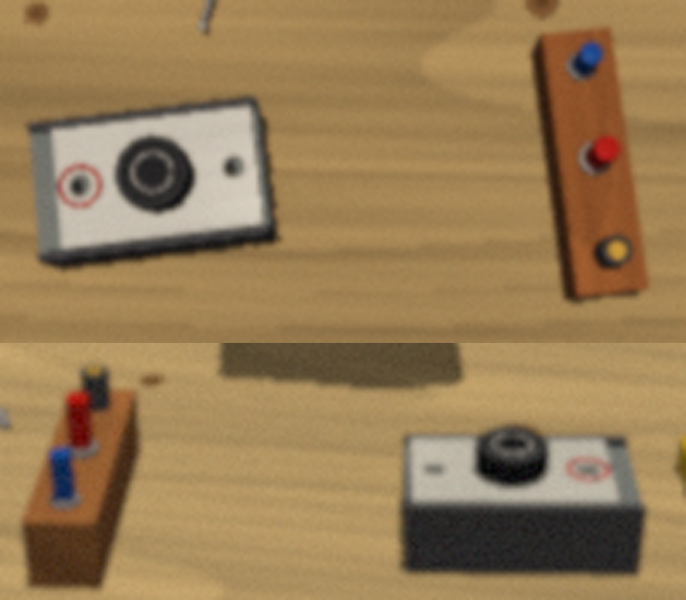

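The flange shows a wide grey strip at its left end, so it is pushed toward the pedestal's −y. The holes in the top view are near (168,209) for the ringed one and (213,203) for the plain one. The drift is in the middle rack hole, with the bolt at the image-bottom end.

```bash
cat > h.py <<'E'
from bench import sensors, vision, ctrl
import cv2, numpy as np
from scipy.spatial.transform import Rotation as R
np.set_printoptions(precision=4,suppress=True)
def pose(o):
    w,x,y,z=o["eef_rot"]; T=np.eye(4); T[:3,:3]=R.from_quat([x,y,z,w]).as_matrix(); T[:3,3]=o["eef_pos"]; return T
def ray(n,uv,T=None):
    m=vision.camera_model(n); K=m["K"]; p=np.array([(uv[0]-K[0,2])/K[0,0],(uv[1]-K[1,2])/K[1,1],1.])
    if n=="wrist":
        r=np.hypot(p[0],p[1]); p=np.array([*(p[:2]/max(r,1e-9)*np.sin(r)),np.cos(r)]); C=T@m["hand_eye"]
    else: C=np.linalg.inv(m["extrinsics"])
    d=C[:3,:3]@p; return C[:3,3],d/np.linalg.norm(d)
def plane(n,uv,z,T=None):
    o,d=ray(n,uv,T); return o+d*(z-o[2])/d[2]
def tri(*rs):
    A=sum(np.eye(3)-np.outer(d,d) for o,d in rs); b=sum((np.eye(3)-np.outer(d,d))@o for o,d in rs)
    p=np.linalg.solve(A,b); return p,[round(1000*float(np.linalg.norm((np.eye(3)-np.outer(d,d))@(p-o))),1) for o,d in rs]
def pix(p,T):
    m=vision.camera_model("wrist"); K=m["K"]; c=np.linalg.inv(T@m["hand_eye"])@np.r_[p,1]
    t=np.arctan2(np.hypot(c[0],c[1]),c[2]); a=np.arctan2(c[1],c[0]); return K[0,2]+K[0,0]*t*np.cos(a),K[1,2]+K[0,0]*t*np.sin(a)
def go(p,yaw=None):
    """shift in tool axes (mm) and turn to TCP p with tool down, tool x at yaw"""
    T=pose(sensors.get_obs()); Rt=T[:3,:3]
    if yaw is not None:
        G=R.from_euler('z',yaw).as_matrix()@np.diag([1,-1,-1.]); v=R.from_matrix(Rt.T@G).as_rotvec()
    else: v=0
    print("shift mm",(Rt.T@(np.array(p)-T[:3,3])*1000).round(1),"turn",np.round(v,3))
E
python3 - <<'E'
from h import *
p,e=tri(ray("top",(324.4,227.4)),ray("scene",(197,162.5)));print("brass",p,e)
p,e=tri(ray("top",(321.8,198.0)),ray("scene",(193,170)));print("drift top~",p,e)
p,e=tri(ray("top",(317,170)),ray("scene",(187.8,187)));print("punch top~",p,e)
a=plane("top",(168,209.2),.063);b=plane("top",(213.2,203.4),.063);print("holes",a,b,np.linalg.norm(a-b))
# scene hole pixels (crop scale 3.43, offset (170,155), crop starts at row 343)
sa=(588/3.43+170,(468-343)/3.43+155);sb=(433/3.43+170,(468-343)/3.43+155)
print(tri(ray("top",(168,209.2)),ray("scene",sa)),tri(ray("top",(213.2,203.4)),ray("scene",sb)))
d=a-b;yaw=np.arctan2(d[1],d[0]);print("yaw ped y",yaw)
print(np.r_[ [plane("top",(321.5,198.3),.108)]])
go([plane("top",(321.5,198.3),.108)[0],plane("top",(321.5,198.3),.108)[1],.23],yaw);go([.5,0,.23],yaw+np.pi)
E
```

```text
brass [ 0.4604 -0.1999  0.0947] [0.3, 0.3]
drift top~ [ 0.5333 -0.1894  0.111 ] [1.9, 1.9]
punch top~ [ 0.6089 -0.1803  0.1028] [1.5, 1.5]
holes [0.5034 0.2091 0.063 ] [0.5216 0.0895 0.063 ] 0.12090568684606487
(array([0.5034, 0.2104, 0.062 ]), [1.1, 1.1]) (array([0.5216, 0.0909, 0.0619]), [1.2, 1.2])
yaw ped y 1.7216516775991328
[[ 0.5335 -0.1912  0.108 ]]
shift mm [ 420.  -194.1    1. ] turn [-0.001 -0.001 -1.33 ]
shift mm [ 462.  -383.7    1.2] turn [-0.001  0.001  1.812]
```

Emit:
carry_out --deltas "50 -23 0 0 0 -0.166 0.5; 100 -46 0 0 0 -0.332 0.5; 150 -69 0 0 0 -0.498 0.5; 200 -92 0 0 0 -0.664 0.5; 250 -115 0 0 0 -0.83 0.5; 300 -138 0 0 0 -0.996 0.5; 350 -161 0 0 0 -1.162 0.5; 400 -184 0 0 0 -1.33 0.5; 420 -194 0 0 0 -1.33 0.5; 420 -194 0 0 0 -1.33 0.5; 420 -194 0 0 0 -1.33 0.5"

```text
time_s: 1.52
eef_pos: [0.5331, -0.1922, 0.231]
eef_rot: [-0.0, 0.652, 0.758, -0.0]
wrist_force: [-0.4, -1.5, -0.2]
opening: 0.497
grasp_force: 0.0
```

```bash
python3 - <<'E'
from h import *
o=sensors.get_obs();T=pose(o);i=vision.camera("wrist");cv2.imwrite("pics/w1.png",i)
print(T, o["opening"],o["time_s"])
for n,p in(("drift top",[.5335,-.191,.11]),("collar",[.5335,-.191,.066]),("brass",[.46,-.2,.094])):print(n,pix(np.array(p),T))
cv2.imwrite("pics/w1b.png",cv2.resize(i,(800,600)))
E
```

```text
[[-0.1502  0.9887 -0.0008  0.5331]
 [ 0.9887  0.1502 -0.     -0.1922]
 [ 0.0001 -0.0008 -1.      0.231 ]
 [ 0.      0.      0.      1.    ]] 0.4970419517880104 1.525
drift top (np.float64(260.2164927966114), np.float64(184.66419967450938))
collar (np.float64(260.2104842001527), np.float64(173.30375879678073))
brass (np.float64(185.57436075459958), np.float64(178.2768452593431))
```

View pics/w1b.png

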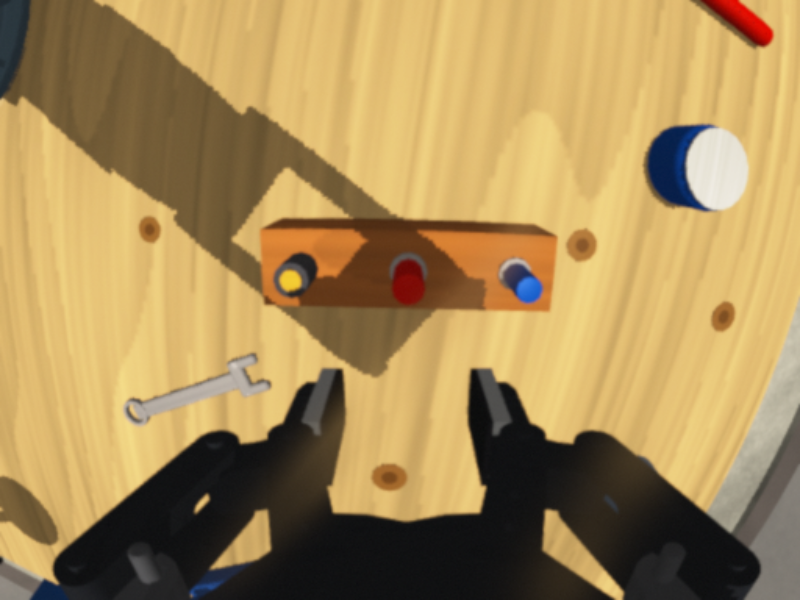

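The wrist view shows the drift handle top at (408,290)/1.56, its collar at (408,265)/1.56 and the brass dot at (291,281)/1.56. They match the predicted pixels within about 1 px.

```bash
python3 - <<'E'
from h import *
T=pose(sensors.get_obs());i=cv2.imread("pics/w1.png");h=cv2.cvtColor(i,cv2.COLOR_BGR2HSV)
m=((h[...,0]<5)|(h[...,0]>174))&(h[...,1]>200)&(h[...,2]>60)
m[:150]=0;m[210:]=0;m[:,:240]=0;m[:,285:]=0
ys,xs=np.nonzero(m);print(xs.min(),xs.max(),ys.min(),ys.max(),len(xs),[(y,(m[y].nonzero()[0][[0,-1]]).tolist()) for y in range(ys.min(),ys.max()+1)])
near=plane("wrist",((xs.min()+xs.max())/2,ys.max()+.5),.110,T); print("top edge near",near)
# far edge collar centre
m2=(h[...,1]<60); m2[:150]=0;m2[185:]=0;m2[:,:245]=0;m2[:,280:]=0
ys,xs=np.nonzero(m2);print(xs.min(),xs.max(),ys.min(),ys.max());print("collar far edge",plane("wrist",(261,ys.min()-.5),.066,T))
b=(abs(h[...,0].astype(int)-27)<5)&(h[...,1]>200)&(h[...,2]>180);b[:165]=0;b[192:]=0;b[:,:172]=0;b[:,200:]=0
ys,xs=np.nonzero(b);c=(xs.mean(),ys.mean());print(c,"brass",plane("wrist",c,.094,T), tri(ray("wrist",c,T),ray("top",(324.4,227.4)),ray("scene",(197,162.5))))
E
```

```text
251 271 167 194 445 [(167, [258, 264]), (168, [256, 265]), (169, [255, 266]), (170, [255, 267]), (171, [254, 268]), (172, [254, 268]), (173, [253, 268]), (174, [253, 269]), (175, [253, 269]), (176, [253, 269]), (177, [252, 269]), (178, [252, 269]), (179, [252, 270]), (180, [252, 270]), (181, [252, 270]), (182, [251, 270]), (183, [251, 270]), (184, [251, 270]), (185, [251, 271]), (186, [252, 270]), (187, [252, 270]), (188, [252, 270]), (189, [252, 269]), (190, [253, 269]), (191, [254, 268]), (192, [255, 267]), (193, [257, 265]), (194, [260, 262])]
top edge near [ 0.5356 -0.2007  0.11  ]
250 272 162 174
collar far edge [ 0.5324 -0.1786  0.066 ]
(np.float64(185.484375), np.float64(179.484375)) brass [ 0.4599 -0.2016  0.094 ] (array([ 0.4603, -0.2004,  0.0948]), [0.9, 0.3, 0.7])
```

```bash
python3 - <<'E'
from h import *
go([.534,-.191,.071],1.7217)
E
```

```text
shift mm [  1.4   1.3 160.1] turn [-0.001 -0.    -0.001]
```

Emit:
carry_out --deltas "1 1 60 0 0 0 0.5; 1 1 120 0 0 0 0.5; 1 1 150 0 0 0 0.5; 1 1 160 0 0 0 0.5; 1 1 160 0 0 0 0.5; 1 1 160 0 0 0 1; 1 1 160 0 0 0 1; 1 1 160 0 0 0 1; 1 1 160 0 0 0 1; 1 1 160 0 0 0 1"

```text
time_s: 2.82
eef_pos: [0.5357, -0.1916, 0.0734]
eef_rot: [0.002, 0.652, 0.758, 0.0]
wrist_force: [-2.4, -0.7, 6.9]
opening: 0.218
grasp_force: 58.4
```

Emit:
carry_out --deltas "0 0 -30 0 0 0 1; 0 0 -60 0 0 0 1; 0 0 -90 0 0 0 1; 0 0 -90 0 0 0 1; 0 0 -90 0 0 0 1"

```text
time_s: 3.45
eef_pos: [0.5341, -0.1902, 0.1606]
eef_rot: [-0.0, 0.652, 0.758, -0.0]
wrist_force: [-0.6, -0.1, -1.7]
opening: 0.218
grasp_force: 59.3
```

```bash
python3 - <<'E'
from h import *
o=sensors.get_obs();T=pose(o);i=vision.camera("wrist");cv2.imwrite("pics/w2.png",i)
print(T,o["wrist_force"],o["torque"],o["opening"])
for z in(-.011,-.061+.05-.016,-.061):
  p=T[:3,3]+T[:3,:3]@np.array([0,0,-z if 0 else z*-1]);print(z,pix(p,T))
print("handle top",pix(T[:3,3]+T[:3,:3]@np.array([0,0,-.039]),T))
cv2.imwrite("pics/w2b.png",cv2.resize(i[120:384,160:360],(606,600*264//264),interpolation=cv2.INTER_CUBIC))
E
```

```text
[[-0.1506  0.9886 -0.0007  0.5341]
 [ 0.9886  0.1506  0.0005 -0.1902]
 [ 0.0006 -0.0006 -1.      0.1606]
 [ 0.      0.      0.      1.    ]] [-0.5957 -0.0567 -1.6768] [-0.0179 -0.0024 -0.038 ] 0.21756533673942832
-0.011 (np.float64(259.2883303298135), np.float64(239.25704389807626))
-0.026999999999999996 (np.float64(259.3394138587155), np.float64(227.84001483214143))
-0.061 (np.float64(259.42565309382803), np.float64(208.6973580138327))
handle top (np.float64(259.0597736225023), np.float64(291.08518592303795))
```

View pics/w2b.png

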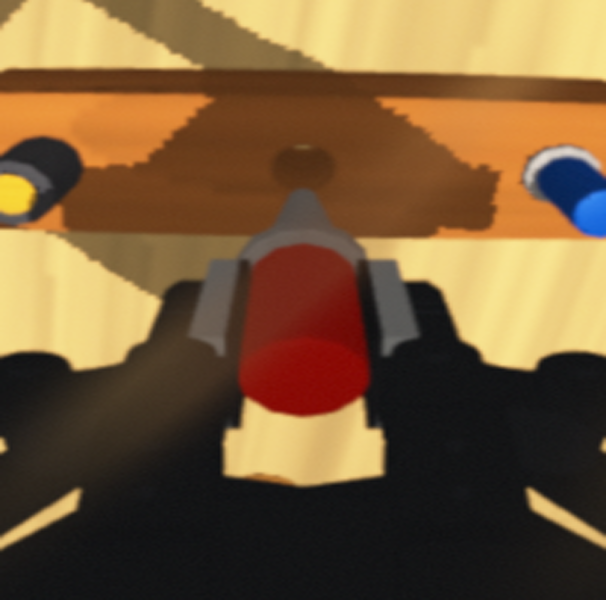

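The drift is held upright in the pads: tip's far edge at about (260,203.7) and handle top between rows 269 and 303. I'll solve for its offset in the hand.

```bash
python3 - <<'E'
from h import *
from scipy.optimize import least_squares
T=pose(sensors.get_obs());i=cv2.imread("pics/w2.png");h=cv2.cvtColor(i,cv2.COLOR_BGR2HSV)
P=lambda x,z:pix((T@np.array([x,0,z,1]))[:3],T)[1]
col=i[195:310,258:263].mean(1).round();print([(195+k,*map(int,c)) for k,c in enumerate(col) if k<35 or k>64])
f=lambda p:[P(p[0]+p[2]*.061+.0035,.061+p[1])-203.7,P(p[0]-p[2]*.039-.010,-.039+p[1])-303,P(p[0]-p[2]*.039+.010,-.039+p[1])-269]
for t in(0,):
  r=least_squares(lambda q:f([q[0],q[1],0]),[0,0],x_scale=.001);print("dx,dz mm",r.x*1000,r.fun)
r=least_squares(f,[0,0,0],x_scale=.001);print(r.x*1000,r.fun)
E
```

```text
[(195, 23, 49, 84), (196, 23, 49, 86), (197, 24, 50, 87), (198, 24, 51, 88), (199, 25, 53, 90), (200, 24, 53, 91), (201, 25, 54, 92), (202, 35, 58, 92), (203, 55, 68, 89), (204, 68, 75, 86), (205, 72, 77, 86), (206, 72, 78, 86), (207, 73, 78, 86), (208, 72, 79, 87), (209, 72, 78, 87), (210, 72, 79, 88), (211, 72, 79, 88), (212, 72, 79, 89), (213, 72, 79, 89), (214, 71, 79, 90), (215, 72, 80, 91), (216, 71, 78, 91), (217, 71, 79, 92), (218, 71, 80, 93), (219, 72, 81, 95), (220, 75, 84, 98), (221, 81, 91, 105), (222, 83, 93, 108), (223, 83, 93, 108), (224, 83, 92, 108), (225, 82, 92, 108), (226, 75, 85, 109), (227, 50, 62, 113), (228, 29, 43, 116), (229, 25, 39, 117), (260, 17, 28, 118), (261, 16, 26, 117), (262, 17, 26, 118), (263, 15, 24, 118), (264, 14, 23, 117), (265, 14, 21, 117), (266, 14, 21, 119), (267, 11, 20, 122), (268, 12, 19, 129), (269, 12, 19, 137), (270, 12, 18, 141), (271, 11, 17, 140), (272, 8, 15, 139), (273, 8, 15, 138), (274, 8, 14, 138), (275, 8, 14, 139), (276, 6, 13, 139), (277, 6, 12, 139), (278, 5, 11, 138), (279, 6, 11, 138), (280, 5, 11, 138), (281, 6, 11, 139), (282, 5, 11, 138), (283, 6, 11, 139), (284, 5, 10, 138), (285, 6, 11, 139), (286, 4, 11, 138), (287, 5, 10, 138), (288, 5, 9, 136), (289, 5, 10, 137), (290, 5, 10, 137), (291, 5, 10, 137), (292, 5, 10, 137), (293, 5, 9, 136), (294, 6, 10, 137), (295, 5, 10, 137), (296, 4, 10, 137), (297, 5, 10, 137), (298, 5, 9, 137), (299, 5, 10, 136), (300, 5, 10, 137), (301, 6, 13, 137), (302, 27, 49, 150), (303, 72, 125, 192), (304, 112, 185, 227), (305, 121, 199, 232), (306, 122, 199, 232), (307, 121, 199, 232), (308, 121, 199, 231), (309, 121, 197, 231)]
dx,dz mm [-2.5824  6.923 ] [ 0.615   0.6928 -0.9812]
[-5.516  12.3042 24.6873] [-0.  0.  0.]
```

```bash
python3 - <<'E'
from h import *
go([.5028,.2134,.1606],1.7217)
E
```

```text
shift mm [403.6  30.1  -0.1] turn [-0.002 -0.001  0.   ]
```

Emit:
carry_out --deltas "55 4 -10 0 0 0 1; 110 8 -15 0 0 0 1; 165 12 -15 0 0 0 1; 220 16 -15 0 0 0 1; 275 20 -15 0 0 0 1; 330 25 -15 0 0 0 1; 380 28 -15 0 0 0 1; 403 30 0 0 0 0 1; 403 30 15 0 0 0 1; 403 30 15 0 0 0 1; 403 30 15 0 0 0 1"

```text
time_s: 4.88
eef_pos: [0.5037, 0.2112, 0.1461]
eef_rot: [-0.0, 0.652, 0.758, -0.0]
wrist_force: [0.1, 0.1, -1.2]
opening: 0.216
grasp_force: 59.3
```

```bash
python3 - <<'E'
from h import *
o=sensors.get_obs();T=pose(o);i=vision.camera("wrist");t=vision.camera("top");s=vision.camera("scene")
for n,k in(("w3",i),("t3",t),("s3",s)):cv2.imwrite(f"pics/{n}.png",k)
print(T,o["wrist_force"])
a=cv2.resize(i[150:300,160:360],(800,600),interpolation=cv2.INTER_CUBIC);cv2.imwrite("pics/w3b.png",a)
a=cv2.resize(t[170:245,140:240],(400,300),interpolation=cv2.INTER_CUBIC);b=cv2.resize(s[130:230,270:370],(400,400),interpolation=cv2.INTER_CUBIC)[:300+100]
cv2.imwrite("pics/ts3.png",np.hstack([cv2.copyMakeBorder(a,0,100,0,0,0),b]))
print("ring hole pred",pix(np.array([.5034,.2097,.063]),T))
E
```

```text
[[-0.149   0.9888 -0.0006  0.5037]
 [ 0.9888  0.149  -0.0003  0.2112]
 [-0.0002 -0.0006 -1.      0.1461]
 [ 0.      0.      0.      1.    ]] [ 0.1349  0.1197 -1.2325]
ring hole pred (np.float64(258.8384482781197), np.float64(200.6691753293489))
```

View pics/w3b.png

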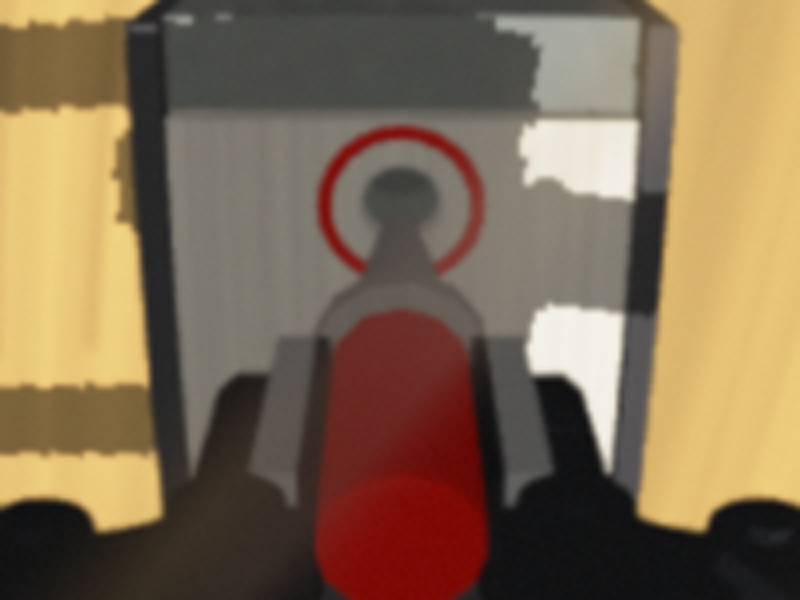

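View pics/ts3.png

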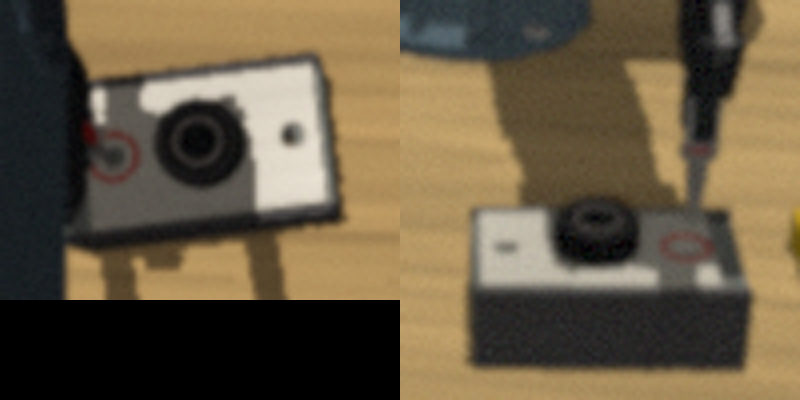

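The wrist view puts the ring centre at (402,203)/4, i.e. px (260.5,200.9), matching the prediction to 0.3 px. The pin tip overlaps the hole's near edge. In the scene view the tip hangs behind and above the ring. Next I'll solve where the pin sits in the hand.

```bash
python3 - <<'E'
from h import *
I=np.eye(4)
for dz in(0,.0024,.005):
  g=lambda row,z:plane("wrist",(260,row),z+dz,I)[0]*1000
  print(dz,"tip",g(202.8,.061)-3.5,"collar far",g(220,.005)-13, "top far",g(267.7,-.039)-10,"top near",g(302.5,-.039)+10)
T=pose(sensors.get_obs());p=plane("wrist",(260.5,200.9),.063,T);print("ring",p)
i=cv2.imread("pics/w3.png");h=cv2.cvtColor(i,cv2.COLOR_BGR2HSV);m=((h[...,0]<8)|(h[...,0]>172))&(h[...,1]>100);m[:178]=0;m[215:]=0;m[:,:235]=0;m[:,285:]=0
ys,xs=np.nonzero(m);print(xs.min(),xs.max(),ys.min(),ys.max())
pts=np.array([plane("wrist",(x,y),.063,T)[:2] for x,y in zip(xs,ys)])
A=np.c_[2*pts,np.ones(len(pts))];c=np.linalg.lstsq(A,(pts**2).sum(1),rcond=None)[0];print("ring fit",c[:2],"r",np.sqrt(c[2]+c[:2]@c[:2]))
print("tool coords ring",(np.linalg.inv(T)@np.r_[c[:2],.063,1])[:3]*1000)
E
```

```text
0 tip 1.070608329390657 collar far 1.5435406233245939 top far 1.9021641236912163 top near 3.68625228525502
0.0024 tip 0.22328676975156014 collar far 0.5366349150080882 top far 0.4052496987164371 top near 1.7663331423100797
0.005 tip -0.6946449198574451 collar far -0.5541796023348251 top far -1.2164075950062188 top near -0.3135792625469449
ring [0.5054 0.2098 0.063 ]
239 280 181 214
ring fit [0.5048 0.2096] r 0.01548698839784053
tool coords ring [-1.9558  0.2241 83.9092]
```

Emit:
carry_out --deltas "1.5 0 0 0 0 0 1; 1.5 0 10 0 0 0 1; 1.5 0 15 0 0 0 1; 1.5 0 15 0 0 0 1"

```text
time_s: 5.52
eef_pos: [0.5027, 0.2137, 0.1304]
eef_rot: [-0.001, 0.652, 0.758, -0.001]
wrist_force: [0.1, -0.1, -1.8]
opening: 0.218
grasp_force: 59.3
```

Emit:
carry_out --deltas "-0.8 0.7 0 0 0 0 1; -0.8 0.7 4 0 0 0 1; -0.8 0.7 8 0 0 0 1; -0.8 0.7 8 0 0 0 1; -0.8 0.7 8 0 0 0 1"

```text
time_s: 6.15
eef_pos: [0.5041, 0.2131, 0.1233]
eef_rot: [-0.0, 0.652, 0.758, -0.0]
wrist_force: [-0.9, -0.7, -1.5]
opening: 0.22
grasp_force: 59.3
```

Emit:
carry_out --deltas "0 0 3 0 0 0 1; 0 0 6 0 0 0 1; 0 0 6 0 0 0 1; 0 0 9 0 0 0 1; 0 0 9 0 0 0 1"

```text
time_s: 6.78
eef_pos: [0.5042, 0.2128, 0.1141]
eef_rot: [0.0, 0.652, 0.758, -0.0]
wrist_force: [0.1, -3.0, -2.1]
opening: 0.216
grasp_force: 59.5
```

Emit:
carry_out --deltas "0.5 0 3 0 0 0 1; 1 0 6 0 0 0 1; 1.5 0 10 0 0 0 1; 1.5 0 10 0 0 0 1"

```text
time_s: 7.28
eef_pos: [0.5043, 0.214, 0.1045]
eef_rot: [0.001, 0.652, 0.758, -0.0]
wrist_force: [0.7, -5.0, 2.0]
opening: 0.219
grasp_force: 59.8
```

Emit:
carry_out --deltas "0.5 0 3 0 0 0 1; 1 0 6 0 0 0 1; 1.6 0 10 0 0 0 1; 1.6 0 10 0 0 0 1"

```text
time_s: 7.78
eef_pos: [0.5032, 0.2166, 0.0937]
eef_rot: [-0.001, 0.652, 0.758, 0.0]
wrist_force: [0.2, -0.2, -1.1]
opening: 0.218
grasp_force: 59.4
```

Emit:
carry_out --deltas "0 0 2 0 0 0 1; 0 0 4 0 0 0 1; 0 0 6 0 0 0 1; 0 0 6 0 0 0 1"

```text
time_s: 8.28
eef_pos: [0.5034, 0.2162, 0.0879]
eef_rot: [-0.0, 0.652, 0.758, -0.0]
wrist_force: [-1.0, -1.8, -2.6]
opening: 0.223
grasp_force: 59.4
```

Emit:
carry_out --deltas "0 0 2 0 0 0 1; 0 0 4 0 0 0 1; 0 0 6 0 0 0 1; 0 0 6 0 0 0 1"

```text
time_s: 8.78
eef_pos: [0.5036, 0.2161, 0.082]
eef_rot: [-0.0, 0.652, 0.758, -0.0]
wrist_force: [0.1, 0.2, -2.4]
opening: 0.215
grasp_force: 59.4
```

Emit:
carry_out --deltas "0 0 2 0 0 0 1; 0 0 4 0 0 0 1; 0 0 5 0 0 0 1; 0 0 5 0 0 0 1"

```text
time_s: 9.28
eef_pos: [0.5036, 0.2162, 0.0771]
eef_rot: [-0.0, 0.652, 0.758, -0.0]
wrist_force: [-0.8, -1.0, -2.4]
opening: 0.218
grasp_force: 59.4
```

Emit:
carry_out --deltas "0 0 1 0 0 0 1; 0 0 1 0 0 0 1; 0 0 2 0 0 0 1; 0 0 2 0 0 0 1"

```text
time_s: 9.78
eef_pos: [0.5037, 0.2163, 0.0763]
eef_rot: [-0.0, 0.652, 0.758, -0.0]
wrist_force: [-4.5, -1.7, 10.1]
opening: 0.221
grasp_force: 60.7
```

Emit:
carry_out --deltas "0 -0.3 0.3 0 0 0 1; 0 -0.3 0.6 0 0 0 1; 0 -0.3 0.6 0 0 0 1; 0 -0.3 0.6 0 0 0 1"

```text
time_s: 10.28
eef_pos: [0.5037, 0.2163, 0.0763]
eef_rot: [0.0, 0.652, 0.759, 0.0]
wrist_force: [-6.3, -1.7, 11.9]
opening: 0.224
grasp_force: 60.7
```

Emit:
carry_out --deltas "0 0 0.5 0 0 0 1; 0 0 0.5 0 0 0 1; 0 0 0.5 0 0 0 1; 0 0 0.5 0 0 0 1"

```text
time_s: 10.78
eef_pos: [0.5037, 0.2164, 0.0762]
eef_rot: [0.0, 0.652, 0.759, 0.0]
wrist_force: [-7.7, -1.2, 17.2]
opening: 0.216
grasp_force: 61.3
```

Emit:
carry_out --deltas "0 0 0.1 0 0 0 1; 0 0 0.1 0 0 0 1; 0 0 0.1 0 0 0 1; 0 0 0.1 0 0 0 1; 0 0 0.1 0 0 0 1; 0 0 0.1 0 0 0 1"

```text
time_s: 11.52
eef_pos: [0.5037, 0.2164, 0.0762]
eef_rot: [0.0, 0.652, 0.759, 0.0]
wrist_force: [-7.6, -2.7, 17.2]
opening: 0.22
grasp_force: 61.3
```

Emit:
carry_out --deltas "0 0 -1.5 0 0 0 1; 0 0 -1.5 0 0 0 0.5; 0 0 -1.5 0 0 0 0.5; 0 0 -1.5 0 0 0 0.5; 0 0 -1.5 0 0 0 0.5; 0 0 -25 0 0 0 0.5; 0 0 -60 0 0 0 0.5; 0 0 -100 0 0 0 0.5; 0 0 -130 0 0 0 0.5; 0 0 -130 0 0 0 0.5"

```text
time_s: 12.78
eef_pos: [0.5052, 0.2165, 0.207]
eef_rot: [0.002, 0.652, 0.758, 0.002]
wrist_force: [-0.0, -0.9, -0.4]
opening: 0.5
grasp_force: 0.0
```

```bash
python3 - <<'E'
from h import *
o=sensors.get_obs();T=pose(o);i=vision.camera("wrist");s=vision.camera("scene")
cv2.imwrite("pics/w4.png",i);cv2.imwrite("pics/s4.png",s)
print(T,o["wrist_force"])
cv2.imwrite("pics/v4.png",np.hstack([cv2.resize(i,(480,360)),cv2.resize(s[130:230,275:365],(320,360),interpolation=cv2.INTER_CUBIC)]))
print("drift top",pix(np.array([.504,.2164,.113]),T),"collar",pix(np.array([.504,.2164,.069]),T),"bolt hole",pix(np.array([.5216,.097,.063]),T))
go([.4603,-.2008,.23],1.7217)
E
```

```text
[[-0.1505  0.9886  0.0058  0.5052]
 [ 0.9886  0.1505  0.0011  0.2165]
 [ 0.0003  0.0059 -1.      0.207 ]
 [ 0.      0.      0.      1.    ]] [-0.0093 -0.8661 -0.4379]
drift top (np.float64(257.35240399570404), np.float64(194.75257921638615)) collar (np.float64(257.46115518258887), np.float64(180.9250914550716)) bolt hole (np.float64(257.25631031825776), np.float64(281.0799365122077))
shift mm [-405.7 -105.   -26.3] turn [-0.  0.  0.]
```

View pics/v4.png

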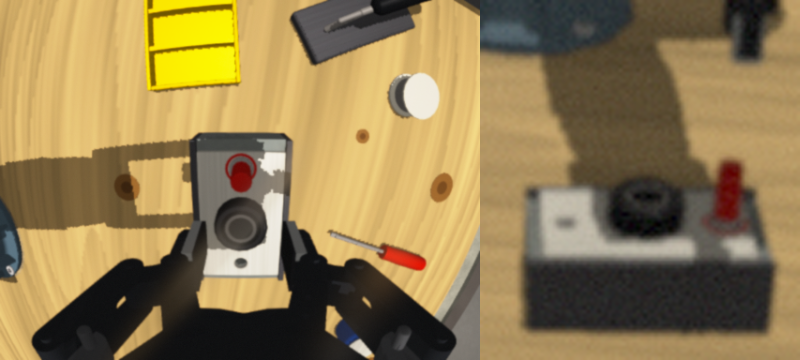

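The drift stands seated with its collar on the flange, and the ring is centred around it. The bolt hole is visible at (256,280.5) px, near the prediction. Now the bolt.

Emit:
carry_out --deltas "-50 -13 -15 0 0 0 0.5; -105 -27 -26 0 0 0 0.5; -160 -41 -26 0 0 0 0.5; -215 -55 -26 0 0 0 0.5; -270 -70 -26 0 0 0 0.5; -325 -84 -26 0 0 0 0.5; -375 -97 -26 0 0 0 0.5; -405 -105 -26 0 0 0 0.5; -405 -105 -26 0 0 0 0.5; -405 -105 -26 0 0 0 0.5"

```text
time_s: 14.12
eef_pos: [0.4599, -0.1992, 0.2287]
eef_rot: [-0.001, 0.652, 0.758, 0.0]
wrist_force: [0.3, 0.2, 0.0]
opening: 0.501
grasp_force: 0.0
```

```bash
python3 - <<'E'
from h import *
T=pose(sensors.get_obs());i=vision.camera("wrist");h=cv2.cvtColor(i,cv2.COLOR_BGR2HSV);cv2.imwrite("pics/w5.png",i)
e=pix(np.array([.4603,-.2008,.094]),T);print(e)
b=(abs(h[...,0].astype(int)-27)<5)&(h[...,1]>200)&(h[...,2]>180);q=np.zeros_like(b);q[int(e[1])-12:int(e[1])+12,int(e[0])-12:int(e[0])+12]=1;b&=q
ys,xs=np.nonzero(b);c=(xs.mean(),ys.mean());p=plane("wrist",c,.094,T);print(c,len(xs),p)
go([p[0],p[1],.068],1.7217);go([.4603,-.2004,.068])
E
```

```text
(np.float64(259.90981401559964), np.float64(183.82513814138727))
(np.float64(nan), np.float64(nan)) 0 [nan nan nan]
shift mm [nan nan nan] turn [-0.001 -0.002  0.001]
shift mm [ -1.8   0.1 161.1] turn 0<stdin>:5: RuntimeWarning: Mean of empty slice.
  ret = ret.dtype.type(ret / rcount)
```

Emit:
carry_out --deltas "0 0 60 0 0 0 0.5; 0 0 120 0 0 0 0.5; 0 0 150 0 0 0 0.5; 0 0 161 0 0 0 0.5; 0 0 161 0 0 0 0.5; 0 0 161 0 0 0 1; 0 0 161 0 0 0 1; 0 0 161 0 0 0 1; 0 0 161 0 0 0 1; 0 0 161 0 0 0 1"

```text
time_s: 15.42
eef_pos: [0.4617, -0.2007, 0.071]
eef_rot: [0.002, 0.652, 0.758, 0.0]
wrist_force: [-1.7, 1.7, 6.8]
opening: 0.257
grasp_force: 58.6
```

Emit:
carry_out --deltas "0 0 -30 0 0 0 1; 0 0 -60 0 0 0 1; 0 0 -85 0 0 0 1; 0 0 -85 0 0 0 1"

```text
time_s: 15.92
eef_pos: [0.4621, -0.2013, 0.1567]
eef_rot: [0.003, 0.652, 0.758, 0.0]
wrist_force: [0.2, 0.2, -0.9]
opening: 0.257
grasp_force: 58.8
```

```bash
python3 - <<'E'
from h import *
o=sensors.get_obs();T=pose(o);i=vision.camera("wrist");cv2.imwrite("pics/w6.png",i);print(T[:3,3],o["wrist_force"])
col=i[195:300,257:262].mean(1).round();print([(195+k,*map(int,c)) for k,c in enumerate(col)][:110:1])
go([.5217,.098,.153],1.7217)
E
```

```text
[ 0.4621 -0.2013  0.1567] [ 0.1635  0.1596 -0.902 ]
[(195, 24, 50, 86), (196, 23, 50, 87), (197, 25, 52, 90), (198, 25, 53, 92), (199, 24, 53, 91), (200, 25, 54, 92), (201, 26, 56, 96), (202, 28, 60, 104), (203, 29, 64, 110), (204, 30, 66, 112), (205, 30, 66, 112), (206, 31, 66, 113), (207, 30, 65, 112), (208, 30, 65, 110), (209, 30, 64, 110), (210, 30, 65, 109), (211, 30, 65, 109), (212, 31, 66, 110), (213, 35, 67, 108), (214, 48, 71, 103), (215, 63, 76, 94), (216, 70, 80, 91), (217, 70, 80, 91), (218, 71, 80, 92), (219, 70, 80, 92), (220, 67, 78, 90), (221, 56, 67, 80), (222, 45, 57, 70), (223, 42, 54, 68), (224, 42, 54, 68), (225, 42, 54, 68), (226, 42, 54, 68), (227, 42, 54, 68), (228, 42, 54, 69), (229, 42, 55, 68), (230, 41, 54, 68), (231, 42, 54, 68), (232, 41, 54, 67), (233, 42, 55, 68), (234, 42, 55, 68), (235, 43, 56, 68), (236, 42, 55, 68), (237, 43, 56, 69), (238, 43, 55, 68), (239, 43, 55, 68), (240, 43, 56, 68), (241, 43, 56, 67), (242, 43, 55, 67), (243, 43, 55, 68), (244, 42, 56, 67), (245, 43, 55, 68), (246, 44, 55, 67), (247, 44, 56, 68), (248, 45, 56, 68), (249, 45
[... 390 characters left out ...]
(269, 32, 106, 142), (270, 33, 106, 143), (271, 32, 106, 142), (272, 32, 105, 142), (273, 30, 106, 141), (274, 31, 106, 142), (275, 30, 106, 142), (276, 30, 105, 142), (277, 30, 105, 141), (278, 30, 104, 141), (279, 30, 104, 140), (280, 29, 103, 139), (281, 29, 101, 138), (282, 29, 102, 138), (283, 32, 95, 128), (284, 38, 68, 88), (285, 43, 48, 54), (286, 43, 42, 44), (287, 42, 42, 43), (288, 43, 43, 45), (289, 47, 54, 61), (290, 70, 104, 127), (291, 106, 171, 207), (292, 126, 204, 235), (293, 131, 209, 239), (294, 130, 209, 239), (295, 130, 209, 239), (296, 130, 209, 239), (297, 129, 208, 238), (298, 130, 209, 238), (299, 129, 208, 238)]
shift mm [286.1 104.8   1.6] turn [0.002 0.002 0.   ]
```

```bash
python3 - <<'E'
from h import *
g=lambda row,z:plane("wrist",(259.5,row),z,np.eye(4))[0]*1000
print("dot",(g(258.8,-.023)+g(283.3,-.023))/2,"near",g(290,-.023)+12,"far",g(249.5,-.023)-12,"foot",g(213.8,.037)-4.5,g(213.8,.033)-7,"head under",g(220.7,.011)-12)
E
```

```text
dot -0.14023755686273098 near 0.853821453260867 far -0.28959922961870355 foot 0.9797009668742378 0.060619154799232966 head under -0.39794967136471193
```

Emit:
carry_out --deltas "45 16 0 0 0 0 1; 95 35 0 0 0 0 1; 145 53 0 0 0 0 1; 200 73 0 0 0 0 1; 250 92 0 0 0 0 1; 286 105 0 0 0 0 1; 286 105 0 0 0 0 1; 286 105 20 0 0 0 1; 286 105 35 0 0 0 1; 286 105 35 0 0 0 1; 286 105 35 0 0 0 1"

```text
time_s: 17.35
eef_pos: [0.5215, 0.0979, 0.1192]
eef_rot: [0.0, 0.652, 0.758, 0.0]
wrist_force: [-0.1, 0.9, -1.1]
opening: 0.254
grasp_force: 58.9
```

```bash
python3 - <<'E'
from h import *
o=sensors.get_obs();T=pose(o);i=vision.camera("wrist");cv2.imwrite("pics/w7.png",i);print(T,o["wrist_force"])
print("hole pred",pix(np.array([.5217,.098,.063]),T))
cv2.imwrite("pics/w7b.png",cv2.resize(i[130:280,160:360],(800,600),interpolation=cv2.INTER_CUBIC))
E
```

```text
[[-0.1496  0.9887  0.0001  0.5215]
 [ 0.9887  0.1496 -0.      0.0979]
 [-0.0001  0.0001 -1.      0.1192]
 [ 0.      0.      0.      1.    ]] [-0.1292  0.8656 -1.1083]
hole pred (np.float64(259.7607531453941), np.float64(210.99232248925819))
```

View pics/w7b.png

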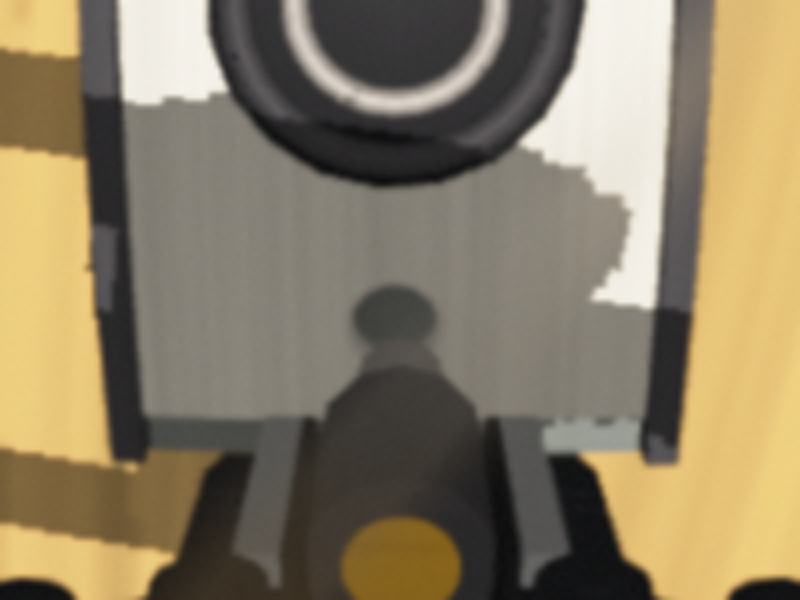

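The bolt hole centre is at about (394.5,324)/4, i.e. px (258.6,211), with its row as predicted. The bolt shank is at column 260, so I need about −0.8 mm in tool y.

Emit:
carry_out --deltas "0 -0.8 0 0 0 0 1; 0 -0.8 8 0 0 0 1; 0 -0.8 15 0 0 0 1; 0 -0.8 20 0 0 0 1; 0 -0.8 23 0 0 0 1; 0 -0.8 23 0 0 0 1"

```text
time_s: 18.15
eef_pos: [0.5203, 0.0984, 0.0958]
eef_rot: [-0.0, 0.652, 0.758, -0.0]
wrist_force: [-0.1, 0.6, -1.4]
opening: 0.256
grasp_force: 58.9
```

Foot at about 0.059 m, inside the flange hole, no contact.

Emit:
carry_out --deltas "0 0 3 0 0 0 1; 0 0 6 0 0 0 1; 0 0 9 0 0 0 1; 0 0 9 0 0 0 1"

```text
time_s: 18.65
eef_pos: [0.5203, 0.0983, 0.0868]
eef_rot: [-0.0, 0.652, 0.758, -0.0]
wrist_force: [0.3, -0.4, -1.1]
opening: 0.257
grasp_force: 58.9
```

Emit:
carry_out --deltas "0 0 3 0 0 0 1; 0 0 6 0 0 0 1; 0 0 9 0 0 0 1; 0 0 11 0 0 0 1; 0 0 11 0 0 0 1"

```text
time_s: 19.27
eef_pos: [0.5203, 0.0983, 0.0758]
eef_rot: [-0.0, 0.652, 0.758, -0.0]
wrist_force: [0.7, -0.8, -0.8]
opening: 0.257
grasp_force: 58.9
```

Emit:
carry_out --deltas "0 0 1 0 0 0 1; 0 0 2 0 0 0 1; 0 0 2.5 0 0 0 1; 0 0 2.5 0 0 0 1"

```text
time_s: 19.77
eef_pos: [0.5206, 0.0984, 0.074]
eef_rot: [0.0, 0.652, 0.758, 0.0]
wrist_force: [-1.7, -1.0, 4.3]
opening: 0.253
grasp_force: 59.0
```

Emit:
carry_out --deltas "0 0 0.4 0 0 0 1; 0 0 0.4 0 0 0 1; 0 0 0.4 0 0 0 1; 0 0 -0.6 0 0 0 1; 0 0 -0.6 0 0 0 0.5; 0 0 -0.6 0 0 0 0.5; 0 0 -0.6 0 0 0 0.5; 0 0 -0.6 0 0 0 0.5; 0 0 -25 0 0 0 0.5; 0 0 -70 0 0 0 0.5; 0 0 -120 0 0 0 0.5; 0 0 -120 0 0 0 0.5"

```text
time_s: 21.28
eef_pos: [0.5236, 0.0983, 0.1984]
eef_rot: [0.004, 0.652, 0.758, 0.003]
wrist_force: [0.1, -0.3, -0.8]
opening: 0.5
grasp_force: 0.0
```

Emit:
carry_out --deltas "-50 0 0 0 0 0 0.5; -100 0 0 0 0 0 0.5; -100 0 0 0 0 0 0.5; -100 0 0 0 0 0 0.5"

```text
time_s: 21.78
eef_pos: [0.5349, -0.0003, 0.1926]
eef_rot: [-0.001, 0.652, 0.758, -0.0]
wrist_force: [0.6, 1.1, -0.2]
opening: 0.5
grasp_force: 0.0
```

```bash
python3 - <<'E'
from h import *
o=sensors.get_obs();T=pose(o);i=vision.camera("wrist");s=vision.camera("scene");cv2.imwrite("pics/w8.png",i)
cv2.imwrite("pics/v8.png",np.hstack([cv2.resize(i[40:290],(480,360)),cv2.resize(s[130:230,275:365],(320,360),interpolation=cv2.INTER_CUBIC)]))
print(o["eef_pos"])
E
```

```text
[ 0.5349 -0.0003  0.1926]
```

View pics/v8.png

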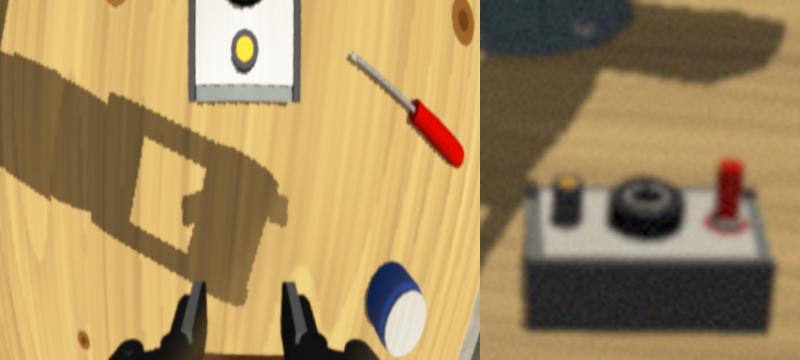

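The bolt (brass dot at about (245,48)) and the drift (at about (730,190) in the scene crop) both stand seated. The flange is in line with equal strips at both ends, and the gripper is clear.

```bash
python3 -c "
from bench import ctrl
print(ctrl.hand_in())"
```

```text
the job is handed in; nothing more can be done
None
```

The flange is in line: the drift pin is seated and standing after a steady push of about 17–18 N, the bolt is fully home, both are released, and the job was handed in at about 22 s; the hand-in gave no verdict.

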